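# Take the safety cap off the orange tub at goods-in

### The job

The tub with the orange safety cap is due for a check of its foil seal: squeeze the cap's two side tabs together, turn the cap anticlockwise about a sixth of a turn while it sits on its neck, lift it straight off, and set it down gently, right way up, in the empty shallow black tray next to the tubs. Leave the blue cap on its tub alone.

Things in the scene. Friction and masses are not known exactly. Their poses are not given: they have to be found in the camera images.
- orange_cap: Loose orange cap, 47 mm tall, 70 g; origin on its axis at its flat underside, z up. White rib on top runs along y, to the two tabs at +y and -y: flat upright faces 22 mm wide, 17-41 mm above the origin, 64 mm apart, sprung, 50 mm when squeezed home (5.5 N each; grip 20 N or more). Grip them 36 mm above the origin, fingertips at least 12 mm above it. Squeezed home it turns on its neck.
- orange_tub: White tub 78 mm wide, orange band, in a steel holder fixed to the table. Origin: underside centre, z up. The closed cap, axes along the tub's, rests on the shoulder 76 mm up; neck ends 100 mm up. Posts and hooks on the shoulder, 10 mm high, lock an unsqueezed cap and hold it down until turned 30 to 90 (best 60) degrees anticlockwise from above (positive about z). A like tub with blue cap is near.
- tray: Shallow open black plastic tray, fixed to the table among the tubs, 190 x 190 mm outside, 25 mm high, walls and floor 4 mm thick. Origin: centre of its underside; the inner floor is 4 mm above it. Empty at the start.
- blue_cap_tab (a point): Point on the blue cap (same shape as the orange cap) on top of its +y tab, 26 mm from the cap's axis and 42 mm above its underside. To be left as it is. The two tubs and the tray swap places from start to start.

How it is judged:
On the way, in this order (a step that is already met when the one before it is completed fails the run):
1. the orange cap is turned on its neck by more than 23 degrees from its closed position, not yet lifted by 12 mm (angle between the x axis of orange_cap and the x axis of orange_tub, either way round above 0.4 rad and z of orange_cap in the frame of orange_tub below 0.088 m and horizontal distance between orange_cap and orange_tub below 0.01 m).
2. the orange cap is lifted clear of its neck (z of orange_cap in the frame of orange_tub above 0.111 m).
3. the orange cap is lowered into the tray in the gripper, to within 25 mm of its floor (z of orange_cap in the frame of tray below 0.029 m and contact force between orange_cap and the fingers above 0.5 N and x of orange_cap in the frame of tray between -0.085 and 0.085 m and y of orange_cap in the frame of tray between -0.085 and 0.085 m).
At the end, for the whole second after the job is handed in: The orange cap stands right way up (within 10 degrees) and still on the floor of the black tray, its centre within 75 mm of the tray's centre along both tray sides and its underside less than 8 mm above the tray floor; the blue cap is still on its tub, not moved or turned by 12 mm at its tab (x of orange_cap in the frame of tray between -0.075 and 0.075 m and y of orange_cap in the frame of tray between -0.075 and 0.075 m and z of orange_cap in the frame of tray below 0.012 m and angle between orange_cap's own z axis and vertical below 0.17 rad and linear speed of orange_cap below 0.02 m/s and distance of blue_cap_tab from where it was at the start of the episode below 0.012 m); the robot touches nothing.
It fails at once if the blue cap is moved, turned or lifted by more than 12 mm at its tab (distance of blue_cap_tab from where it was at the start of the episode above 0.012 m).
It also fails if it takes over 45 s, if anything falls off the work surface, if the arm or the gripper's body presses on something with over 40 N, if the wrist force passes 120 N, or if a joint passes its speed limit or range.

### The arm

A 6-joint arm with a two-finger parallel gripper is mounted at the origin on the work surface. World frame = base frame: x ahead of the robot, y to its left, z up, the work surface at z = 0. Lengths are in m, angles in rad, forces in N, time in s.
With the tool pointing down it reaches from about 0.35 to 0.775 m from the base axis. Payload 5.5 kg.
Tool frame: the origin (TCP) lies on the centre line of the jaws, within the pads' length; the fingertips stand 8 mm ahead of it and the grasp point (between the pads) lies 11 mm behind it; z points along the fingers, y is the direction in which the jaws open and shut (so a half turn about z gives the same grasp; the last joint's range is limited). The gripper opens to 85 mm and grips with 20 to 120 N. Pads are 22 mm wide; open, the fingers measure 114 mm over their backs; the gripper's body (76 mm by 85 mm) begins 54 mm behind the grasp point. The pads swing forward as they close: fully open they stand 13 mm farther back than shut.
Start: joints at [1.118, 0.313, 0.046, 1.304, 0, 1.431], TCP at [0.177, 0.547, 0.239] pointing down, gripper open.
Joint ranges: [-2.76, 2.76], [-0.86, 1.69], [-1.03, 1.26], [-2.2, 2.34], [-1.47, 1.5], [-3.14, 3.14]. Speed limits (rad/s): [2.57, 2.57, 3.14, 3.14, 3.14, 3.14].

### API

Orientations are given as a unit quaternion [w, x, y, z].
In Python, from workcell import env gives the robot as it stands. The module is installed in compiled form; this text tells all that it offers.
- The arm moves only by the tool play_rows, never from a script. Its argument "steps" is a list of rows, each an object with "claw": the closure in counts, from 0 (fully open) to 255 (shut); "dp": the shift along the tool's x, y, z in m, a list of three; "angular": the turn, a rotation vector about the tool's x, y, z in degrees, a list of three. In form: [{"claw": claw, "dp": [dx, dy, dz], "angular": [wx, wy, wz]}, ...]. A call has exactly 8 rows; each row shifts and turns the commanded pose from where the row before left it, along the tool's axes as they then stand; what a row does not reach is not made up. A row lasts 1/12 s, in which the tool goes at most 41.7 mm and 7.16 degrees, less where a joint would pass 70% of its speed; a pose out of reach is approached as far as the arm can. A call is refused whole if a number of a shift passes 0.0417 or a number of a turn 7.16, either way. A call with a gripper value outside its range is refused whole. The fingers move at their own pace and stop on an object; "force" is the grip in N (left out, the last holds). Time passes only in rows, so rows that do not move let the fingers close, or fill a call up. It gives the time, the measured TCP pose, the force and the opening at its end, in the units of the state.
- env.get_state(): the state, without advancing time (a new reading comes with each control period).
- env.read_camera(name): name is "scene" or "side" or "wrist"; returns (picture, depth): 400x640x3 uint8, red, green, blue; 400x640 float32, m along the optical axis (not along the pixel's ray), 0 where there is no reading.
- env.calibration(name): a dict with "fx", "fy", "cx", "cy" (pixels), "world_from_camera" (4x4, takes a point from camera to world coordinates); the wrist camera has in their place "hand_eye" (4x4, takes a point from camera to tool coordinates, whose origin is the TCP and whose axes are the flange's). Camera axes: x right, y down, z forward; pixel columns grow to the right and rows downward; lengths in m; the calibration is good to about 2 mm. The wrist camera is an equidistant fisheye: a pixel r from the principal point sees the ray r / f radians off the axis. A picture is of the moment at which its call begins: read the wrist's pose just before it. calibration takes no time and is no camera call.
- env.hand_in(): hands the job in, once; it reports no verdict.
The state is a dict: "clock": time; "joint_pos": joint angles; "qvel": joint speeds; "tau": joint torques, N m; "tcp_pos": TCP position; "orientation": TCP orientation; "wrist_force": force on the tool from outside, world axes, zero at the start; "ft_torque": the same for the moment, N m; "finger_gap": finger opening in m.
Only numpy, scipy, OpenCV 4.12 (cv2) and the standard library are available. Lean on these libraries where they do the work, as an engineer would, in place of code of your own. Each camera call takes 0.05 s, during which the arm holds its last target. There are 200 camera calls.

## Working session

There is one attempt and no reset: what is moved stays moved. The work goes in short steps, Python scripts to look and compute and a tool call to move; the robot and the scene stay as the last step left them, time stands still between calls to the robot, and variables do not carry over. Pictures are saved under pics/ and viewed, about 8 in all and at most 12, crops included, and the job is handed in when it is done.

Besides the shell and the picture viewer there is one more tool, called after "Request:" as name([rows], argument=value, ...), one row to a line, values as JSON. play_rows: Moves the arm, as the interface text tells. Its arguments: {"type":"object","properties":{"steps":{"type":"array","items":{"type":"object","properties":{"claw":{"type":"number"},"dp":{"type":"array","items":{"type":"number"}},"angular":{"type":"array","items":{"type":"number"}}}}},"force":{"type":"number"}},"required":["steps"]}

```bash
mkdir -p pics
cat > h.py <<'E'
import numpy as np, cv2
from workcell import env
def grab(name,tag):
    s=env.get_state(); im,d=env.read_camera(name); c=env.calibration(name)
    np.savez(f'pics/{tag}.npz',im=im,d=d); cv2.imwrite(f'pics/{tag}.png',im[:,:,::-1]); return s,im,d,c
def pts(d,c):
    v,u=np.mgrid[:d.shape[0],:d.shape[1]]
    P=np.stack([(u-c['cx'])/c['fx']*d,(v-c['cy'])/c['fy']*d,d],-1)
    T=np.array(c['world_from_camera']); return P@T[:3,:3].T+T[:3,3]
E
python3 - <<'E'
from h import *
s=env.get_state(); print(s)
for n in ['scene','side']:
    s,im,d,c=grab(n,n+'0'); W=pts(d,c); np.savez(f'pics/{n}0.npz',im=im,d=d,W=W)
    print(n,{k:np.round(v,3).tolist() for k,v in c.items()})
    h=cv2.cvtColor(im,cv2.COLOR_RGB2HSV)
    for nm,lo,hi in [('or',(5,150,100),(20,255,255)),('bl',(95,120,60),(130,255,255))]:
        m=cv2.inRange(h,lo,hi); k,l,st,ce=cv2.connectedComponentsWithStats(m)
        for i in range(1,k):
            if st[i,4]>60:
                q=W[(l==i)&(d>0)]; print(nm,st[i],ce[i].round(), np.percentile(q,[2,50,98],axis=0).round(3).tolist() if len(q) else '')
a=cv2.imread('pics/scene0.png'); b=cv2.imread('pics/side0.png')
E
```

```text
{'clock': 0.0, 'joint_pos': array([ 1.11836957e+00,  3.13998166e-01,  4.49774724e-02,  1.30358415e+00,
       -2.24315769e-05,  1.43120102e+00]), 'qvel': array([ 2.02593261e-04, -2.09924365e-04,  5.48361007e-04,  9.43683678e-04,
        8.23578252e-05,  8.51240567e-04]), 'tau': array([ 1.11399511e-04, -4.80629933e+01,  2.98533243e+01,  1.95029809e-02,
       -2.93596649e-04,  2.71285522e-06]), 'tcp_pos': array([0.17675444, 0.54664245, 0.2384095 ]), 'orientation': array([-2.53050761e-04,  1.55778624e-01,  9.87791578e-01, -8.68202461e-04]), 'wrist_force': array([-0.59764177, -0.85127787,  1.08402286]), 'ft_torque': array([ 0.00739279, -0.00917902,  0.06118617]), 'finger_gap': 0.08515049851575804}
scene {'fx': 367.443, 'fy': 367.443, 'cx': 316.631, 'cy': 194.7, 'world_from_camera': [[-0.717, 0.455, -0.529, 0.903], [0.697, 0.461, -0.549, 0.392], [-0.006, -0.762, -0.647, 0.55], [0.0, 0.0, 0.0, 1.0]]}
or [   0    0  171   76 8696] [86. 27.] [[-0.367, -2.697, -0.565], [0.125, -2.676, -0.194], [0.669, -2.654, -0.009]]
or [445   0  74  14 274] [484.   6.] [[-1.204, -0.693, 0.053], [-1.165, -0
[... 1390 characters left out ...]
 -0.013], [0.288, 0.807, 0.235], [0.334, 1.905, 0.307]]
bl [364   0  14  73 298] [371.  35.] [[0.907, 0.862, 0.006], [0.918, 0.869, 0.152], [0.932, 0.878, 0.271]]
bl [299  17   5  24  75] [301.  28.] [[0.799, 1.949, -0.25], [0.809, 1.964, -0.177], [0.823, 1.981, -0.106]]
bl [225  60  22   7 102] [236.  63.] [[0.306, 1.803, -0.336], [0.369, 1.845, -0.329], [0.432, 1.888, -0.323]]
bl [204  72   9  17  71] [208.  81.] [[0.271, 0.799, 0.01], [0.284, 0.805, 0.039], [0.297, 0.815, 0.066]]
bl [285 123  18  25 266] [293. 134.] [[0.516, 0.265, 0.079], [0.534, 0.285, 0.115], [0.557, 0.318, 0.125]]
bl [280 155  29  10 245] [294. 159.] [[0.496, 0.254, 0.03], [0.535, 0.259, 0.044], [0.571, 0.264, 0.059]]
```

View pics/scene0.png

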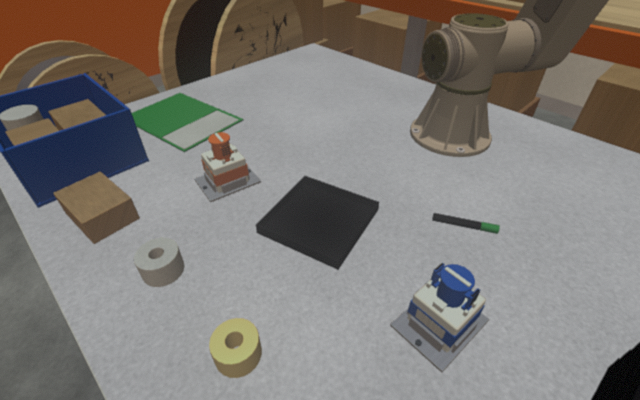

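View pics/side0.png

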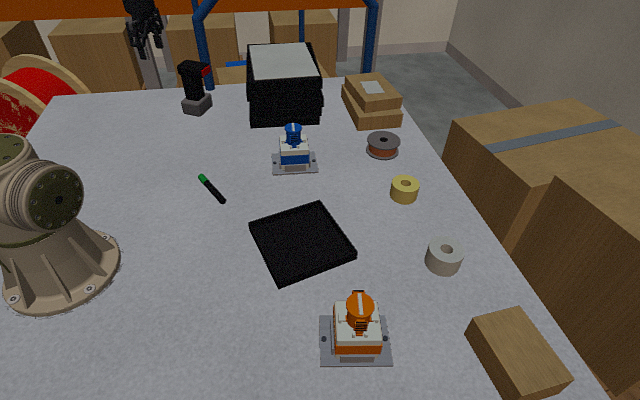

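The scene view shows the orange-capped tub at about (225,165), the blue one at (450,300) and the tray at (318,220). In the side view, the orange cap is at (360,305) with its tabs near (358,293) and (360,327), and the tray is at (302,243). Next I measure the cap, tub and tray poses.

Run:
```python
from h import *
for n in ['side','scene']:
    z=np.load(f'pics/{n}0.npz'); im,d,W=z['im'],z['d'],z['W']
    near=lambda x,y,r:(np.hypot(W[...,0]-x,W[...,1]-y)<r)&(d>0)
    A=near(.568,-.264,.06); zz=W[...,2]
    hist=np.histogram(zz[A],bins=np.arange(0,.14,.004)); print(n,dict(zip((hist[1][:-1]).round(3).tolist(),hist[0].tolist())))
    def rect(m):
        p=W[m][:,:2].astype(np.float32); (cx,cy),(w,h),a=cv2.minAreaRect(p*1000); return len(p),round(cx,1),round(cy,1),round(w,1),round(h,1),round(a,1)
    for lo,hi in [(.066,.085),(.113,.13)]: print(lo,hi,rect(A&(zz>lo)&(zz<hi)))
    t=A&(zz>.115); p=W[t]; print('top circ',cv2.minEnclosingCircle((p[:,:2]*1000).astype(np.float32)))
    hsv=cv2.cvtColor(im,cv2.COLOR_RGB2HSV); rib=t&(hsv[...,1]<90); print('rib',rib.sum(), rect(rib) if rib.sum()>4 else '')
    T=(im.max(-1)<60)&near(.52,0,.25)&(zz<.04); k,l,st,ce=cv2.connectedComponentsWithStats(T.astype(np.uint8)); i=1+st[1:,4].argmax(); m=l==i
    print('tray',rect(m),st[i],np.percentile(zz[m],[2,20,50,80,98]).round(4)); print(' rim',rect(m&(zz>.018)))
    u=slice(270,375),slice(300,420)
    if n=='scene': u=slice(120,205),slice(185,270)
    cv2.imwrite(f'pics/c_{n}.png',cv2.resize(im[u][:,:,::-1],None,fx=5,fy=5,interpolation=cv2.INTER_CUBIC))
```

```text
side {0.0: 164, 0.004: 562, 0.008: 133, 0.012: 62, 0.016: 54, 0.02: 57, 0.024: 116, 0.028: 139, 0.032: 52, 0.036: 60, 0.04: 56, 0.044: 55, 0.048: 58, 0.052: 61, 0.056: 99, 0.06: 62, 0.064: 54, 0.068: 60, 0.072: 406, 0.076: 515, 0.08: 60, 0.084: 152, 0.088: 26, 0.092: 14, 0.096: 39, 0.1: 23, 0.104: 42, 0.108: 46, 0.112: 36, 0.116: 75, 0.12: 383, 0.124: 207, 0.128: 0, 0.132: 0}
0.066 0.085 (1074, 571.4, -263.9, 77.1, 77.8, 80.6)
0.113 0.13 (690, 571.6, -263.3, 64.2, 46.2, 76.4)
top circ ((571.2169189453125, -263.1711730957031), 33.23039627075195)
rib 88 (88, 582.3, -259.6, 51.2, 25.6, 79.6)
tray (5792, 509.3, -10.1, 189.3, 191.7, 15.7) [ 249  200  108   89 5792] [0.0023 0.004  0.0052 0.0117 0.026 ]
 rim (775, 509.3, -10.0, 189.3, 191.4, 15.7)
scene {0.0: 53, 0.004: 208, 0.008: 70, 0.012: 62, 0.016: 58, 0.02: 54, 0.024: 97, 0.028: 87, 0.032: 60, 0.036: 56, 0.04: 62, 0.044: 59, 0.048: 64, 0.052: 59, 0.056: 79, 0.06: 66, 0.064: 55, 0.068: 68, 0.072: 171, 0.076: 208, 0.08: 54, 0.084: 77, 0.088: 24, 0.092: 21, 0.096: 31, 0.1: 26, 0.104: 29, 0.108: 34, 0.112: 37, 0.116: 31, 0.12: 154, 0.124: 59, 0.128: 0, 0.132: 0}
0.066 0.085 (547, 572.4, -260.8, 79.2, 77.7, 79.9)
0.113 0.13 (272, 574.8, -257.5, 58.0, 45.5, 52.5)
top circ ((576.1494140625, -260.7272033691406), 31.675765991210938)
rib 44 (44, 571.3, -261.6, 46.7, 44.4, 46.4)
tray (6348, 510.4, -7.6, 192.8, 188.8, 15.5) [ 257  177  121   92 6348] [0.0023 0.0035 0.0046 0.012  0.025 ]
 rim (803, 510.7, -7.5, 189.9, 188.7, 15.5)
```

View pics/c_side.png

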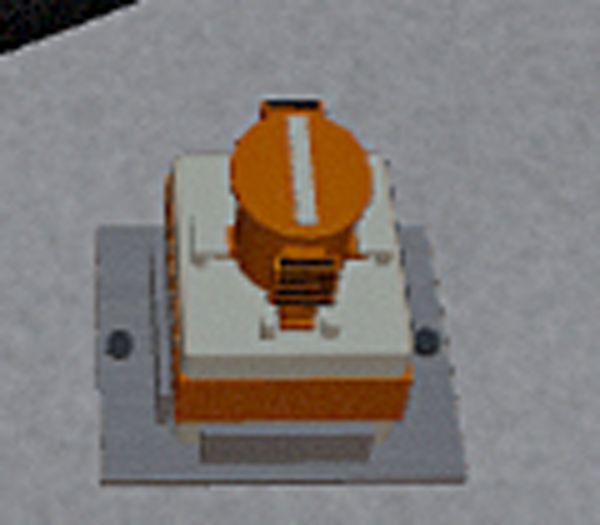

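The cap is at about (0.571, -0.262), with its top at z≈0.125 and its rib at about 80° in world. The tray is at (0.510, -0.009), at about 15.6°. I'll move above the cap in the current tool axes.

Request:
play_rows([
  {"claw": 0,"dp": [-0.013,-0.0135,0],"angular": [0,0,0]},
  {"claw": 0,"dp": [-0.026,-0.027,0],"angular": [0,0,0]},
  {"claw": 0,"dp": [-0.026,-0.027,0],"angular": [0,0,0]},
  {"claw": 0,"dp": [-0.026,-0.027,0],"angular": [0,0,0]},
  {"claw": 0,"dp": [-0.026,-0.027,0],"angular": [0,0,0]},
  {"claw": 0,"dp": [-0.026,-0.027,0],"angular": [0,0,0]},
  {"claw": 0,"dp": [-0.026,-0.027,0],"angular": [0,0,0]},
  {"claw": 0,"dp": [-0.026,-0.027,0],"angular": [0,0,0]},
])

```text
clock: 0.77
tcp_pos: [0.3002, 0.2927, 0.239]
orientation: [-0.0, 0.155, 0.988, -0.0]
wrist_force: [0.5, 0.5, -0.6]
finger_gap: 0.0853
```

Request:
play_rows([
  {"claw": 0,"dp": [-0.026,-0.027,0],"angular": [0,0,0]},
  {"claw": 0,"dp": [-0.026,-0.027,0],"angular": [0,0,0]},
  {"claw": 0,"dp": [-0.026,-0.027,0],"angular": [0,0,0]},
  {"claw": 0,"dp": [-0.026,-0.027,0],"angular": [0,0,0]},
  {"claw": 0,"dp": [-0.026,-0.027,0],"angular": [0,0,0]},
  {"claw": 0,"dp": [-0.026,-0.027,0],"angular": [0,0,0]},
  {"claw": 0,"dp": [-0.026,-0.027,0],"angular": [0,0,0]},
  {"claw": 0,"dp": [-0.026,-0.027,0],"angular": [0,0,0]},
])

```text
clock: 1.43
tcp_pos: [0.4318, 0.0231, 0.2392]
orientation: [-0.0, 0.156, 0.988, 0.0]
wrist_force: [0.1, 0.9, -0.3]
finger_gap: 0.0854
```

Request:
play_rows([
  {"claw": 0,"dp": [-0.026,-0.027,0],"angular": [0,0,0]},
  {"claw": 0,"dp": [-0.026,-0.027,0],"angular": [0,0,0]},
  {"claw": 0,"dp": [-0.026,-0.027,0],"angular": [0,0,0]},
  {"claw": 0,"dp": [-0.026,-0.027,0],"angular": [0,0,0]},
  {"claw": 0,"dp": [-0.026,-0.027,0],"angular": [0,0,0]},
  {"claw": 0,"dp": [-0.026,-0.027,0],"angular": [0,0,0]},
  {"claw": 0,"dp": [-0.013,-0.0135,0],"angular": [0,0,0]},
  {"claw": 0,"dp": [0,0,0],"angular": [0,0,0]},
])

```text
clock: 2.1
tcp_pos: [0.5397, -0.198, 0.2378]
orientation: [-0.0, 0.158, 0.987, -0.0]
wrist_force: [-1.1, 0.6, 0.6]
finger_gap: 0.0855
```

```bash
cat >> h.py <<'E'
from scipy.spatial.transform import Rotation as Rn
def tool(s):
    q=s['orientation']; R=Rn.from_quat([q[1],q[2],q[3],q[0]]).as_matrix(); return R,np.array(s['tcp_pos'])
def wpts(d,c,s):
    v,u=np.mgrid[:d.shape[0],:d.shape[1]]; x=(u-c['cx'])/c['fx']; y=(v-c['cy'])/c['fy']; th=np.hypot(x,y)+1e-9
    k=np.tan(np.minimum(th,1.5))/th; P=np.stack([x*k*d,y*k*d,d],-1)
    H=np.array(c['hand_eye']); R,p=tool(s); return (P@H[:3,:3].T+H[:3,3])@R.T+p
def go(s,xyz,yaw):
    R,p=tool(s); y=np.degrees(np.arctan2(R[1,1],R[0,1])); print('clock',s['clock'],'tcp',p.round(4),'yaw',round(y,2),'z',R[:,2].round(3),'gap',s['finger_gap'],'F',s['wrist_force'].round(2),'j',s['joint_pos'].round(2))
    print('tool dp',((np.array(xyz)-p)@R).round(4),'turn z',round(-(yaw-y),2), 'R',R.round(3).tolist())
E
python3 - <<'E'
from h import *
s,im,d,c=grab('wrist','w0'); go(s,[.5715,-.2625,.239],80.3); print({k:np.round(v,3).tolist() for k,v in c.items()})
W=wpts(d,c,s); zz=W[...,2]; A=(np.hypot(W[...,0]-.571,W[...,1]+.262)<.07)&(d>0)
def rect(m):
    p=W[m][:,:2].astype(np.float32); (cx,cy),(w,h),a=cv2.minAreaRect(p*1000); return len(p),round(cx,1),round(cy,1),round(w,1),round(h,1),round(a,1)
for lo,hi in [(.066,.085),(.1,.118),(.119,.13)]: print(lo,hi,rect(A&(zz>lo)&(zz<hi)))
t=A&(zz>.118); print('topz',np.percentile(zz[t],[5,50,95]).round(4))
hsv=cv2.cvtColor(im,cv2.COLOR_RGB2HSV); rib=t&(hsv[...,1]<100)&(hsv[...,2]>100); print('rib',rib.sum(), rect(rib) if rib.sum()>4 else '')
E
```

```text
clock 2.1 tcp [ 0.5397 -0.198   0.2378] yaw 71.84 z [-0.    -0.001 -1.   ] gap 0.08550336609575972 F [-1.14  0.62  0.64] j [-0.49  0.31  0.04  1.3  -0.   -0.17]
tool dp [-0.0503 -0.0513 -0.0012] turn z -8.46 R [[-0.95, 0.312, -0.0], [0.312, 0.95, -0.001], [0.0, -0.001, -1.0]]
{'fx': 309.707, 'fy': 309.707, 'cx': 318.078, 'cy': 201.527, 'hand_eye': [[-0.001, -0.959, -0.282, 0.072], [1.0, -0.001, -0.001, -0.001], [0.001, -0.282, 0.959, -0.135], [0.0, 0.0, 0.0, 1.0]]}
0.066 0.085 (2522, 571.4, -263.3, 78.6, 78.3, 80.2)
0.1 0.118 (495, 567.5, -262.4, 64.9, 31.0, 79.2)
0.119 0.13 (1947, 571.2, -263.9, 59.7, 47.7, 47.5)
topz [0.1237 0.3029 0.3335]
rib 617 (617, 553.2, -255.1, 64.0, 88.5, 66.7)
```

View pics/w0.png

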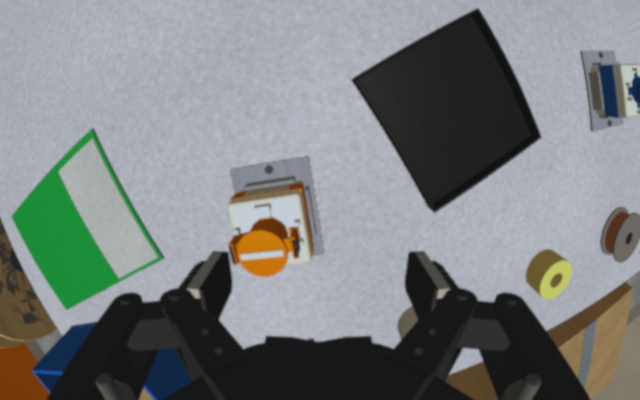

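The wrist view shows the orange cap at (265,250), its white rib aligned with the tub, and a tab at each end. The two views agree on centre (0.5714, -0.263) and yaw 80.2°. I'll align and go part of the way down.

Request:
play_rows([
  {"claw": 0,"dp": [-0.0168,-0.0173,0],"angular": [0,0,0]},
  {"claw": 0,"dp": [-0.0168,-0.0173,0],"angular": [0,0,0]},
  {"claw": 0,"dp": [-0.0168,-0.0173,0],"angular": [0,0,0]},
  {"claw": 0,"dp": [0,0,0],"angular": [0,0,-4.2]},
  {"claw": 0,"dp": [0,0,0],"angular": [0,0,-4.2]},
  {"claw": 0,"dp": [0,0,0.03],"angular": [0,0,0]},
  {"claw": 0,"dp": [0,0,0.03],"angular": [0,0,0]},
  {"claw": 0,"dp": [0,0,0.015],"angular": [0,0,0]},
])

```text
clock: 2.82
tcp_pos: [0.5686, -0.2565, 0.1611]
orientation: [-0.002, 0.082, 0.997, 0.001]
wrist_force: [-0.3, 0.5, -1.3]
finger_gap: 0.0853
```

Request:
play_rows([
  {"claw": 0,"dp": [0,0,0],"angular": [0,0,0]},
  {"claw": 0,"dp": [0,0,0],"angular": [0,0,0]},
  {"claw": 0,"dp": [0,0,0],"angular": [0,0,0]},
  {"claw": 0,"dp": [0,0,0],"angular": [0,0,0]},
  {"claw": 0,"dp": [0,0,0],"angular": [0,0,0]},
  {"claw": 0,"dp": [0,0,0],"angular": [0,0,0]},
  {"claw": 0,"dp": [0,0,0],"angular": [0,0,0]},
  {"claw": 0,"dp": [0,0,0],"angular": [0,0,0]},
])

```text
clock: 3.48
tcp_pos: [0.5706, -0.2591, 0.1647]
orientation: [0.0, 0.083, 0.997, -0.0]
wrist_force: [-1.2, 0.1, 0.1]
finger_gap: 0.0854
```

Run:
```python
from h import *
s,im,d,c=grab('wrist','w1'); go(s,[.5714,-.263,.102],80.2)
W=wpts(d,c,s); zz=W[...,2]; A=(np.hypot(W[...,0]-.571,W[...,1]+.262)<.06)&(d>0)&(zz<.135)
hsv=cv2.cvtColor(im,cv2.COLOR_RGB2HSV); O=A&cv2.inRange(hsv,(5,130,60),(22,255,255)).astype(bool)
def rect(m):
    p=W[m][:,:2].astype(np.float32); (cx,cy),(w,h),a=cv2.minAreaRect(p*1000); return len(p),round(cx,1),round(cy,1),round(w,1),round(h,1),round(a,1)
for lo,hi in [(.068,.082)]: print('shoulder',rect(A&(zz>lo)&(zz<hi)), np.median(zz[A&(zz>.068)&(zz<.082)]))
print('tabs+',rect(O&(zz>.1)));t=O&(zz>.119); print('top',rect(t),np.median(zz[t]))
r=A&(zz>.119)&(hsv[...,1]<100)&(hsv[...,2]>100); print('rib',rect(r))
cv2.imwrite('pics/w1c.png',cv2.resize(im[100:360,160:480,::-1],None,fx=2.3,fy=2.3))
```

```text
clock 3.4833 tcp [ 0.5706 -0.2591  0.1647] yaw 80.47 z [ 0.001 -0.    -1.   ] gap 0.0853694262344672 F [-1.17  0.14  0.08] j [-0.55  0.44  0.05  1.18  0.   -0.39]
tool dp [-0.0014 -0.0037  0.0627] turn z 0.27 R [[-0.986, 0.166, 0.001], [0.166, 0.986, -0.0], [-0.001, -0.0, -1.0]]
shoulder (3997, 571.4, -263.4, 78.8, 76.7, 80.3) 0.07668324668599387
tabs+ (4152, 571.5, -263.0, 62.5, 46.8, 82.2)
top (3445, 573.0, -261.7, 51.8, 47.1, 41.8) 0.12382492267521779
rib (734, 573.9, -264.0, 46.7, 39.7, 78.9)
```

View pics/w1c.png

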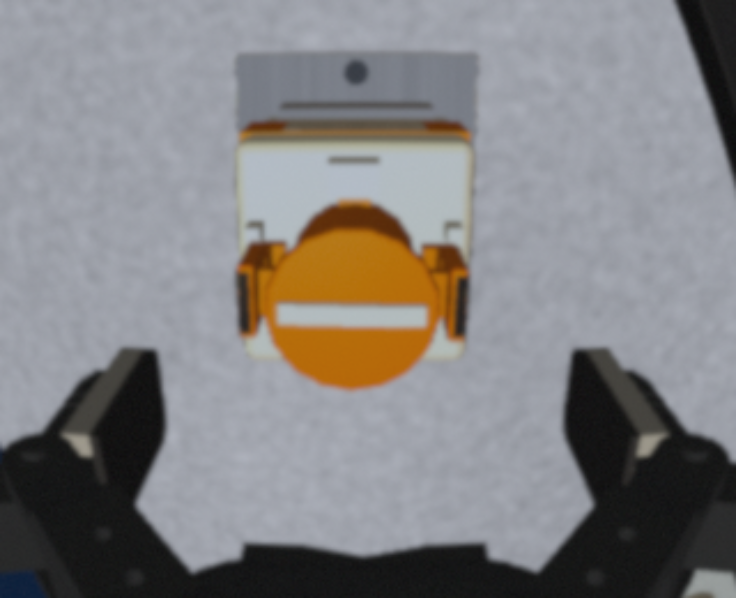

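The crop shows the cap centred at about (352,300), with tabs at (255,295) and (455,295), square to the jaws. Now I descend, then squeeze.

Request:
play_rows([
  {"claw": 0,"dp": [-0.001,-0.004,0.0],"angular": [0,0,0.2]},
  {"claw": 0,"dp": [0,0,0.012],"angular": [0,0,0]},
  {"claw": 0,"dp": [0,0,0.013],"angular": [0,0,0]},
  {"claw": 0,"dp": [0,0,0.013],"angular": [0,0,0]},
  {"claw": 0,"dp": [0,0,0.012],"angular": [0,0,0]},
  {"claw": 0,"dp": [0,0,0.012],"angular": [0,0,0]},
  {"claw": 0,"dp": [0,0,0],"angular": [0,0,0]},
  {"claw": 0,"dp": [0,0,0],"angular": [0,0,0]},
])

```text
clock: 4.2
tcp_pos: [0.5702, -0.263, 0.1016]
orientation: [-0.001, 0.085, 0.996, 0.0]
wrist_force: [-0.7, -0.8, 0.4]
finger_gap: 0.0856
```

Request:
play_rows([
  {"claw": 30,"dp": [0,0,0],"angular": [0,0,0]},
  {"claw": 40,"dp": [0,0,0],"angular": [0,0,0]},
  {"claw": 40,"dp": [0,0,0],"angular": [0,0,0]},
  {"claw": 40,"dp": [0,0,0],"angular": [0,0,0]},
  {"claw": 40,"dp": [0,0,0],"angular": [0,0,0]},
  {"claw": 40,"dp": [0,0,0],"angular": [0,0,0]},
  {"claw": 40,"dp": [0,0,0],"angular": [0,0,0]},
  {"claw": 40,"dp": [0,0,0],"angular": [0,0,0]},
], force=45)

```text
clock: 4.87
tcp_pos: [0.5707, -0.263, 0.1023]
orientation: [0.0, 0.085, 0.996, 0.0]
wrist_force: [-0.4, -0.3, -0.2]
finger_gap: 0.0716
```

Run:
```python
from h import *
s,im,d,c=grab('wrist','w2'); go(s,[.5714,-.2632,.102],80.2)
cv2.imwrite('pics/w2c.png',cv2.resize(im[140:400,160:480,::-1],None,fx=2.3,fy=2.3))
```

```text
clock 4.8667 tcp [ 0.5707 -0.263   0.1023] yaw 80.28 z [ 0.  0. -1.] gap 0.07162181967072753 F [-0.44 -0.32 -0.18] j [-0.56  0.48 -0.04  1.05  0.   -0.39]
tool dp [-0.0007 -0.0001  0.0003] turn z 0.08 R [[-0.986, 0.169, 0.0], [0.169, 0.986, 0.0], [-0.0, 0.0, -1.0]]
```

View pics/w2c.png

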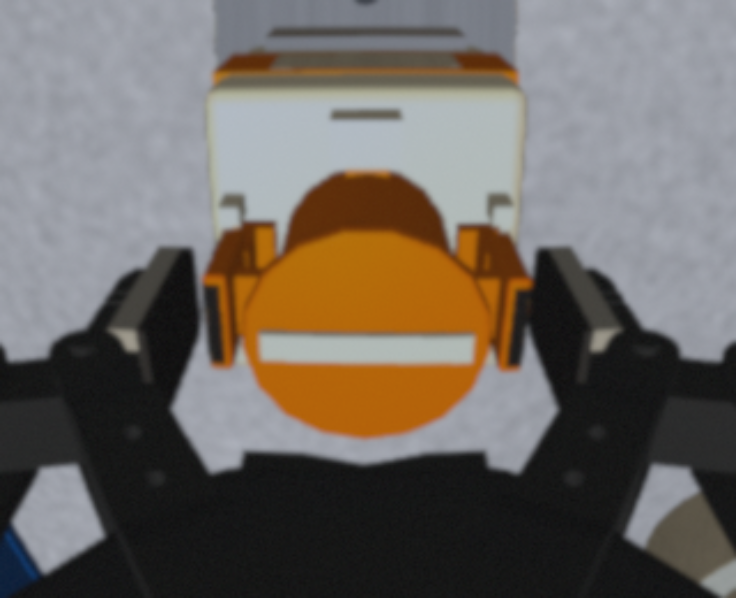

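The jaws at (195,290) and (540,290) bracket the tabs at (215,310) and (520,310) evenly. I'll squeeze fully.

Request:
play_rows([
  {"claw": 70,"dp": [0,0,0],"angular": [0,0,0]},
  {"claw": 100,"dp": [0,0,0],"angular": [0,0,0]},
  {"claw": 150,"dp": [0,0,0],"angular": [0,0,0]},
  {"claw": 255,"dp": [0,0,0],"angular": [0,0,0]},
  {"claw": 255,"dp": [0,0,0],"angular": [0,0,0]},
  {"claw": 255,"dp": [0,0,0],"angular": [0,0,0]},
  {"claw": 255,"dp": [0,0,0],"angular": [0,0,0]},
  {"claw": 255,"dp": [0,0,0],"angular": [0,0,0]},
], force=45)

```text
clock: 5.58
tcp_pos: [0.5712, -0.2628, 0.1043]
orientation: [0.001, 0.084, 0.996, -0.0]
wrist_force: [-2.6, 2.1, 9.8]
finger_gap: 0.0471
```

Run:
```python
from h import *
go(env.get_state(),[.5714,-.2632,.102],80.2)
```

```text
clock 5.5833 tcp [ 0.5712 -0.2628  0.1043] yaw 80.32 z [ 0.002 -0.    -1.   ] gap 0.04707222272782739 F [-2.63  2.11  9.78] j [-0.56  0.48 -0.04  1.05  0.   -0.39]
tool dp [-0.0003 -0.0003  0.0023] turn z 0.12 R [[-0.986, 0.168, 0.002], [0.168, 0.986, -0.0], [-0.002, -0.0, -1.0]]
```

Squeezed home, gap 47 mm. Next is the anticlockwise turn, which is negative about the tool z axis.

Request:
play_rows([
  {"claw": 255,"dp": [0,0,0],"angular": [0,0,-2.5]},
  {"claw": 255,"dp": [0,0,0],"angular": [0,0,-5]},
  {"claw": 255,"dp": [0,0,0],"angular": [0,0,-5]},
  {"claw": 255,"dp": [0,0,0],"angular": [0,0,-5]},
  {"claw": 255,"dp": [0,0,0],"angular": [0,0,-5]},
  {"claw": 255,"dp": [0,0,0],"angular": [0,0,-5]},
  {"claw": 255,"dp": [0,0,0],"angular": [0,0,-2.5]},
  {"claw": 255,"dp": [0,0,0],"angular": [0,0,0]},
])

```text
clock: 6.25
tcp_pos: [0.5719, -0.2632, 0.1042]
orientation: [0.001, -0.177, 0.984, -0.001]
wrist_force: [-1.1, 2.7, 8.4]
finger_gap: 0.047
```

Run:
```python
from h import *
s,im,d,c=grab('wrist','w3'); go(s,[.5714,-.2632,.103],141); print(s['ft_torque'])
cv2.imwrite('pics/w3c.png',cv2.resize(im[140:400,160:480,::-1],None,fx=2.3,fy=2.3))
```

```text
clock 6.25 tcp [ 0.5719 -0.2632  0.1042] yaw 110.41 z [ 0.003 -0.001 -1.   ] gap 0.04700354403131315 F [-1.08  2.66  8.37] j [-0.56  0.48 -0.04  1.05  0.   -0.92]
tool dp [0.0004 0.0001 0.0012] turn z -30.59 R [[-0.937, -0.349, 0.003], [-0.349, 0.937, -0.001], [-0.003, -0.002, -1.0]]
[0.42772315 0.08768323 0.04647218]
```

View pics/w3c.png

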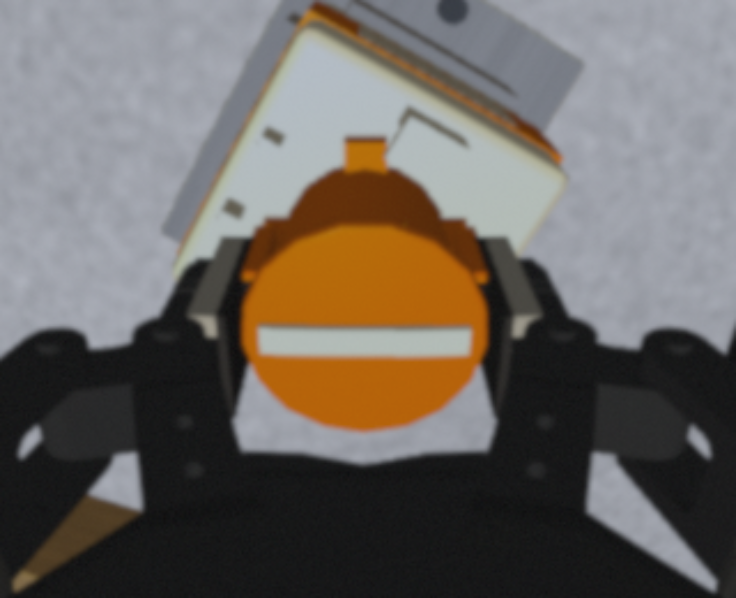

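The cap turned with the jaws: the rib is still square at (365,340) and the tub appears rotated by 30°. I'll do the other 30°, then lift.

Request:
play_rows([
  {"claw": 255,"dp": [0,0,0],"angular": [0,0,-2.5]},
  {"claw": 255,"dp": [0,0,0],"angular": [0,0,-5]},
  {"claw": 255,"dp": [0,0,0],"angular": [0,0,-5]},
  {"claw": 255,"dp": [0,0,0],"angular": [0,0,-5]},
  {"claw": 255,"dp": [0,0,0],"angular": [0,0,-5]},
  {"claw": 255,"dp": [0,0,0],"angular": [0,0,-5]},
  {"claw": 255,"dp": [0,0,0],"angular": [0,0,-2.5]},
  {"claw": 255,"dp": [0,0,0],"angular": [0,0,0]},
])

```text
clock: 6.97
tcp_pos: [0.5718, -0.2636, 0.1042]
orientation: [0.001, -0.426, 0.905, -0.001]
wrist_force: [-0.7, -0.0, 8.3]
finger_gap: 0.0472
```

Request:
play_rows([
  {"claw": 255,"dp": [0,0,-0.004],"angular": [0,0,0]},
  {"claw": 255,"dp": [0,0,-0.006],"angular": [0,0,0]},
  {"claw": 255,"dp": [0,0,-0.008],"angular": [0,0,0]},
  {"claw": 255,"dp": [0,0,-0.008],"angular": [0,0,0]},
  {"claw": 255,"dp": [0,0,-0.008],"angular": [0,0,0]},
  {"claw": 255,"dp": [0,0,-0.008],"angular": [0,0,0]},
  {"claw": 255,"dp": [0,0,-0.008],"angular": [0,0,0]},
  {"claw": 255,"dp": [0,0,0],"angular": [0,0,0]},
])

```text
clock: 7.63
tcp_pos: [0.5715, -0.2634, 0.1546]
orientation: [0.001, -0.425, 0.905, -0.001]
wrist_force: [-0.1, 0.4, -1.3]
finger_gap: 0.0466
```

Run:
```python
from h import *
s,im,d,c=grab('wrist','w4'); go(s,[.51,-.009,.2],141); print(s['ft_torque'])
cv2.imwrite('pics/w4c.png',cv2.resize(im[100:400,100:540,::-1],None,fx=1.7,fy=1.7))
```

```text
clock 7.6333 tcp [ 0.5715 -0.2634  0.1546] yaw 140.29 z [ 0.002 -0.001 -1.   ] gap 0.046621757441075926 F [-0.12  0.36 -1.31] j [-0.56  0.45  0.04  1.16  0.   -1.44]
tool dp [-0.1564  0.2097 -0.0459] turn z -0.71 R [[-0.639, -0.769, 0.002], [-0.769, 0.639, -0.001], [-0.001, -0.003, -1.0]]
[ 0.01071771 -0.04448363 -0.02790141]
```

View pics/w4c.png

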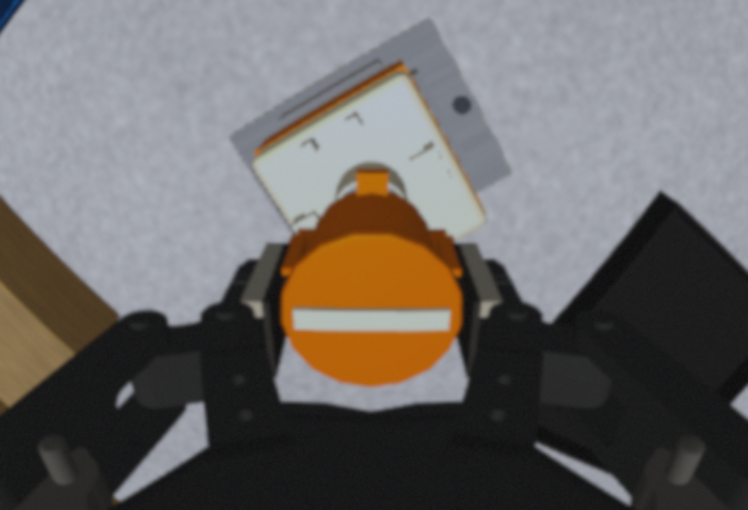

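The cap is off: the bare neck is at (370,185) and the cap is level in the jaws. I'll carry it over the tray and partway down.

Request:
play_rows([
  {"claw": 255,"dp": [-0.008,0.01,-0.005],"angular": [0,0,0]},
  {"claw": 255,"dp": [-0.0156,0.021,-0.005],"angular": [0,0,0]},
  {"claw": 255,"dp": [-0.0156,0.021,0],"angular": [0,0,0]},
  {"claw": 255,"dp": [-0.0156,0.021,0],"angular": [0,0,0]},
  {"claw": 255,"dp": [-0.0156,0.021,0],"angular": [0,0,0]},
  {"claw": 255,"dp": [-0.0156,0.021,0],"angular": [0,0,0]},
  {"claw": 255,"dp": [-0.0156,0.021,0],"angular": [0,0,0]},
  {"claw": 255,"dp": [-0.0156,0.021,0],"angular": [0,0,0]},
])

```text
clock: 8.35
tcp_pos: [0.5235, -0.0705, 0.1622]
orientation: [-0.0, -0.425, 0.905, 0.0]
wrist_force: [0.6, -0.0, -1.4]
finger_gap: 0.0472
```

Request:
play_rows([
  {"claw": 255,"dp": [-0.0156,0.021,0],"angular": [0,0,0]},
  {"claw": 255,"dp": [-0.0156,0.021,0],"angular": [0,0,0]},
  {"claw": 255,"dp": [-0.008,0.01,0],"angular": [0,0,0]},
  {"claw": 255,"dp": [0,0,0.015],"angular": [0,0,0]},
  {"claw": 255,"dp": [0,0,0.025],"angular": [0,0,0]},
  {"claw": 255,"dp": [0,0,0.025],"angular": [0,0,0]},
  {"claw": 255,"dp": [0,0,0.015],"angular": [0,0,0]},
  {"claw": 255,"dp": [0,0,0],"angular": [0,0,0]},
])

```text
clock: 9.02
tcp_pos: [0.5067, -0.0084, 0.079]
orientation: [-0.003, -0.425, 0.905, 0.002]
wrist_force: [-0.3, 0.1, -1.0]
finger_gap: 0.0471
```

Run:
```python
from h import *
s,im,d,c=grab('side','s5'); go(s,[.51,-.009,.032],141)
W=pts(d,c); hsv=cv2.cvtColor(im,cv2.COLOR_RGB2HSV); O=(np.hypot(W[...,0]-.51,W[...,1]+.009)<.07)&(d>0)&cv2.inRange(hsv,(5,130,50),(22,255,255)).astype(bool)
print('orange z',np.percentile(W[O][:,2],[1,5,50,95,99]).round(4))
cv2.imwrite('pics/s5c.png',cv2.resize(im[140:310,210:400,::-1],None,fx=3.4,fy=3.4))
```

```text
clock 9.0167 tcp [ 0.5067 -0.0084  0.079 ] yaw 140.29 z [-0.007  0.001 -1.   ] gap 0.047087324808743794 F [-0.33  0.06 -0.96] j [-0.18  0.3  -0.39  0.89 -0.   -1.05]
tool dp [-0.0018 -0.0032  0.047 ] turn z -0.71 R [[-0.639, -0.769, -0.007], [-0.769, 0.639, 0.001], [0.003, 0.006, -1.0]]
orange z [0.0064 0.0542 0.0864 0.0996 0.1134]
```

View pics/s5c.png

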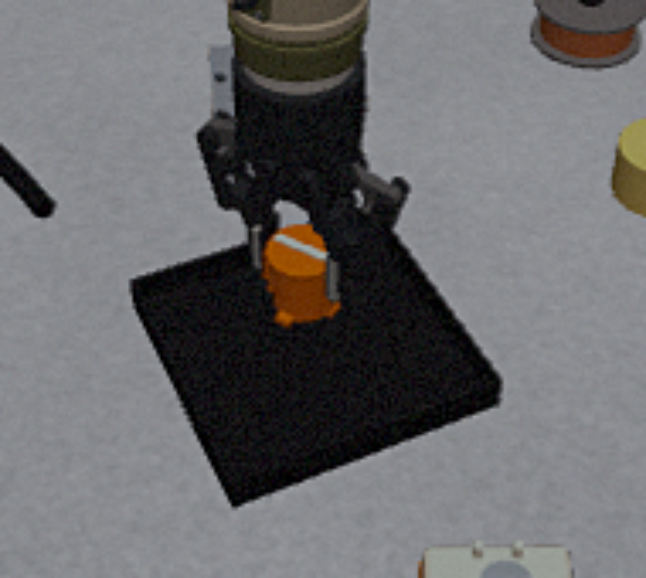

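The cap hangs upright over the tray at (300,275), with its underside at z≈0.052. I'll lower it in small steps.

Request:
play_rows([
  {"claw": 255,"dp": [0,0,0],"angular": [0,0,0]},
  {"claw": 255,"dp": [0,0,0.01],"angular": [0,0,0]},
  {"claw": 255,"dp": [0,0,0.01],"angular": [0,0,0]},
  {"claw": 255,"dp": [0,0,0.01],"angular": [0,0,0]},
  {"claw": 255,"dp": [0,0,0.008],"angular": [0,0,0]},
  {"claw": 255,"dp": [0,0,0.004],"angular": [0,0,0]},
  {"claw": 255,"dp": [0,0,0],"angular": [0,0,0]},
  {"claw": 255,"dp": [0,0,0],"angular": [0,0,0]},
])

```text
clock: 9.73
tcp_pos: [0.5096, -0.0091, 0.0399]
orientation: [-0.0, -0.425, 0.905, 0.0]
wrist_force: [-0.1, -0.1, -0.4]
finger_gap: 0.0469
```

Request:
play_rows([
  {"claw": 255,"dp": [0,0,0],"angular": [0,0,0]},
  {"claw": 255,"dp": [0,0,0],"angular": [0,0,0]},
  {"claw": 255,"dp": [0,0,0],"angular": [0,0,0]},
  {"claw": 255,"dp": [0,0,0],"angular": [0,0,0]},
  {"claw": 255,"dp": [0,0,0],"angular": [0,0,0]},
  {"claw": 255,"dp": [0,0,0],"angular": [0,0,0]},
  {"claw": 255,"dp": [0,0,0],"angular": [0,0,0]},
  {"claw": 255,"dp": [0,0,0],"angular": [0,0,0]},
])

```text
clock: 10.4
tcp_pos: [0.51, -0.0092, 0.0403]
orientation: [0.0, -0.425, 0.905, 0.0]
wrist_force: [-0.8, -0.4, -0.9]
finger_gap: 0.0471
```

Request:
play_rows([
  {"claw": 255,"dp": [0,0,0.003],"angular": [0,0,0]},
  {"claw": 255,"dp": [0,0,0.002],"angular": [0,0,0]},
  {"claw": 255,"dp": [0,0,0.001],"angular": [0,0,0]},
  {"claw": 255,"dp": [0,0,0.001],"angular": [0,0,0]},
  {"claw": 255,"dp": [0,0,0.001],"angular": [0,0,0]},
  {"claw": 255,"dp": [0,0,0],"angular": [0,0,0]},
  {"claw": 255,"dp": [0,0,0],"angular": [0,0,0]},
  {"claw": 255,"dp": [0,0,0],"angular": [0,0,0]},
])

```text
clock: 11.07
tcp_pos: [0.5098, -0.0092, 0.0324]
orientation: [-0.0, -0.425, 0.905, 0.0]
wrist_force: [-1.5, 0.5, 3.3]
finger_gap: 0.0468
```

Contact: +3.3 N upward. I'll open gradually.

Request:
play_rows([
  {"claw": 255,"dp": [0,0,0.0005],"angular": [0,0,0]},
  {"claw": 100,"dp": [0,0,0],"angular": [0,0,0]},
  {"claw": 85,"dp": [0,0,0],"angular": [0,0,0]},
  {"claw": 70,"dp": [0,0,0],"angular": [0,0,0]},
  {"claw": 55,"dp": [0,0,0],"angular": [0,0,0]},
  {"claw": 40,"dp": [0,0,0],"angular": [0,0,0]},
  {"claw": 20,"dp": [0,0,0],"angular": [0,0,0]},
  {"claw": 0,"dp": [0,0,0],"angular": [0,0,0]},
])

```text
clock: 11.73
tcp_pos: [0.51, -0.0092, 0.0318]
orientation: [0.0, -0.425, 0.905, -0.0]
wrist_force: [-0.3, 0.6, -0.1]
finger_gap: 0.0852
```

Request:
play_rows([
  {"claw": 0,"dp": [0,0,0],"angular": [0,0,0]},
  {"claw": 0,"dp": [0,0,0],"angular": [0,0,0]},
  {"claw": 0,"dp": [0,0,0],"angular": [0,0,0]},
  {"claw": 0,"dp": [0,0,0],"angular": [0,0,0]},
  {"claw": 0,"dp": [0,0,-0.005],"angular": [0,0,0]},
  {"claw": 0,"dp": [0,0,-0.01],"angular": [0,0,0]},
  {"claw": 0,"dp": [0,0,-0.015],"angular": [0,0,0]},
  {"claw": 0,"dp": [0,0,-0.02],"angular": [0,0,0]},
])

```text
clock: 12.4
tcp_pos: [0.509, -0.0091, 0.0821]
orientation: [-0.001, -0.425, 0.905, 0.001]
wrist_force: [0.9, -1.1, -0.2]
finger_gap: 0.0852
```

Request:
play_rows([
  {"claw": 0,"dp": [0,0,-0.03],"angular": [0,0,0]},
  {"claw": 0,"dp": [0,0,-0.03],"angular": [0,0,0]},
  {"claw": 0,"dp": [0,0,-0.03],"angular": [0,0,0]},
  {"claw": 0,"dp": [0,0,-0.03],"angular": [0,0,0]},
  {"claw": 0,"dp": [0,0,-0.01],"angular": [0,0,0]},
  {"claw": 0,"dp": [0,0,0],"angular": [0,0,0]},
  {"claw": 0,"dp": [0,0,0],"angular": [0,0,0]},
  {"claw": 0,"dp": [0,0,0],"angular": [0,0,0]},
])

```text
clock: 13.07
tcp_pos: [0.509, -0.0091, 0.2104]
orientation: [-0.001, -0.425, 0.905, 0.001]
wrist_force: [0.7, -0.5, -0.5]
finger_gap: 0.0856
```

Run:
```python
from h import *
for n in ['scene','side']:
    s,im,d,c=grab(n,n+'6'); W=pts(d,c); hsv=cv2.cvtColor(im,cv2.COLOR_RGB2HSV)
    O=(np.hypot(W[...,0]-.51,W[...,1]+.009)<.1)&(d>0)&cv2.inRange(hsv,(5,130,50),(22,255,255)).astype(bool)&(W[...,2]<.09)
    p=W[O]; t=p[p[:,2]>.042]; A=np.c_[t[:,:2]-t[:,:2].mean(0),np.ones(len(t))]
    print(n,'z',np.percentile(p[:,2],[2,50,98]).round(4),'top centre',cv2.minEnclosingCircle((t[:,:2]*1000).astype(np.float32)),'tilt coef',np.linalg.lstsq(A,t[:,2],rcond=None)[0].round(3))
    B=cv2.inRange(hsv,(95,120,60),(130,255,255)).astype(bool); z0=np.load(f'pics/{n}0.npz'); W0=z0['W']; B0=cv2.inRange(cv2.cvtColor(z0['im'],cv2.COLOR_RGB2HSV),(95,120,60),(130,255,255)).astype(bool)
    f=lambda b,w:w[b&(np.hypot(w[...,0]-.54,w[...,1]-.3)<.07)&(w[...,2]>.08)]
    print(' blue before/after',f(B0,W0).mean(0).round(4),f(B,W).mean(0).round(4))
go(s,[0,0,0],0)
cv2.imwrite('pics/s6c.png',cv2.resize(im[100:310,210:420,::-1],None,fx=2.8,fy=2.8))
```

```text
scene z [0.0045 0.0369 0.0526] top centre ((514.0535888671875, -1.8705581426620483), 30.744430541992188) tilt coef [-0.009 -0.044  0.05 ]
 blue before/after [0.5431 0.3026 0.1139] [0.543  0.3023 0.1136]
side z [0.0042 0.039  0.0533] top centre ((511.0825500488281, -7.404515743255615), 32.22328186035156) tilt coef [0.01  0.017 0.05 ]
 blue before/after [0.5348 0.2853 0.1109] [0.534  0.2674 0.0811]
clock 13.1167 tcp [ 0.5088 -0.009   0.2101] yaw 140.28 z [-0.003  0.001 -1.   ] gap 0.08533010335764324 F [-0.53  0.62  1.21] j [-0.18  0.2  -0.18  1.2   0.   -1.05]
tool dp [0.3179 0.3965 0.2116] turn z 140.28 R [[-0.639, -0.769, -0.003], [-0.769, 0.639, 0.001], [0.001, 0.003, -1.0]]
```

View pics/s6c.png

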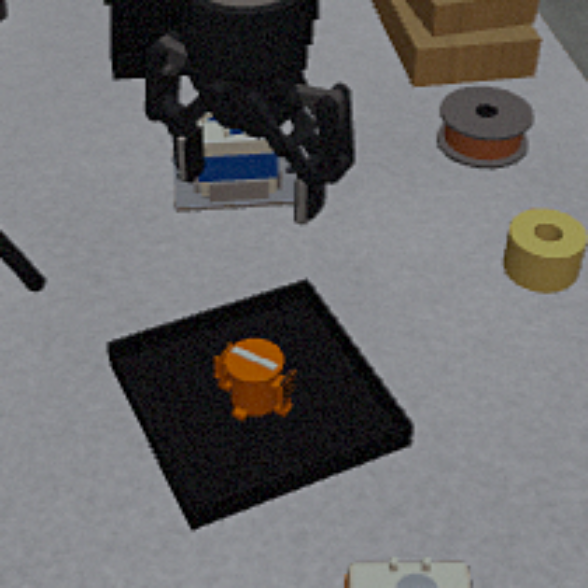

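The cap stands upright in the tray at (255,378) and the gripper is well clear. In this view the gripper hides the blue cap, which explains the side camera's "after" value. The scene camera shows the blue cap unmoved (<0.5 mm). I'm handing in.

```bash
python3 -c "
from workcell import env; print(env.hand_in())"
```

```text
the job is handed in; nothing more can be done
None
```

I took the orange cap off its tub, set it upright in the black tray, and handed the job in at about 13 s. No verdict is reported at hand-in. I squeezed the tabs home at 45 N (gap 47 mm), turned the cap 60° anticlockwise and lifted it straight off. I lowered it until it touched the tray floor (3.3 N upward), released it and backed off to a TCP height of 0.21 m.

**Orange cap:** it is standing near the tray centre, within about 10 mm in both views. Its underside is at z≈0.004 m, on the tray floor, and its top at 0.05 to 0.053 m.

**Tilt:** the fits gave about 1° from the side camera and 2.5° from the scene camera. The two disagree slightly, and both are well inside the 10° limit.

**Blue cap:** the scene camera shows it unmoved, with its average position within 0.5 mm of the start. The side camera's comparison failed because the gripper hid the blue cap in the final picture, so this rests on one view.

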